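Take a price-board holder off the counter rail

TASK

On the counter rail, take off the price-board holder that is nearest the rail's open end: swing the turnbutton fully clear, slide the holder along the track to the gap at the open end, lift it off there and stand it upright on the floor of the empty steel tray. Then swing the turnbutton fully shut across the track again, so that the other holder cannot slide off. Leave the other holder, the cup, the jar, the can and the full tray where they are.

Things in the scene. Friction and masses are not known exactly. Their poses are not given: they have to be found in the camera images.
- rail: Fixed T-track: aluminium channel 44 mm wide on a dark wood plinth 60 wide. x runs along it to the open end, y across, z up; origin at table height under the middle of the gap. Spans x -310 (closed end) to +30 (open end, no end wall). Channel floor 24 above the table; cavity 34 wide, 9 high; lips 33 to 38 above the table leave a 16 wide slot, x -310 to -30.
- gap (a point): Middle of the gap, on the channel floor, 24 mm above the table: from rail x -30 to +30 the channel has no lips, so a holder centred between rail x -15 and +15 mm lifts straight out. Axes as the rail. Beside it, at rail x -45 to +5, y +30 to +66 mm, a 36 high wood block carries the turnbutton.
- holder: Price-board holder to take off, 0.1 to 0.2 kg. Origin: centre of its foot's underside, 24 mm above the table on the rail, at rail x -185 to -125; x along the board and track, z up. Heights from origin: steel foot 30 x 30 to 6, neck 12 x 12 to 18, wooden shoe 36 (x) x 30 to 36. In the track it has 2 mm play sideways, 3 up and down, and slides at 1 to 2 N. Stands on its foot.
- holder_board (a point): Middle of the holder's black upright board, 61 mm above the holder's origin; board 50 (along x) x 10 (y) x 50 mm high, 36 to 86 above the origin: the place to grip. Same axes as the holder; alike after half a turn.
- neighbour: The other holder, further from the open end, at rail x about -255 mm: same foot, neck and shoe, but its black board is only 32 wide (and 50 high). It stays on the rail.
- stop (a joint): Turnbutton: flat steel bar 68 x 16 x 8 mm, 41 to 49 above the table, on a vertical pivot beside the rail. 0 = shut: bar reaches from the pivot across the track (to rail -y). Grows opening, clockwise from above, to 1.571 = fully open, parallel to the rail, pointing to rail -x; hard stops at both. Starts 0 to 0.35. Stays where left (0.06 N m). A holder pushed against it only presses it shut.
- stop_post (a point): Top of the turnbutton's upright round steel post, 12 mm diameter, standing on the bar 50 mm from the pivot. The post rises from the bar's top (49) to 93 mm above the table; this point is its axis at 91 mm above the table. It may turn within a grip.
- stop_pivot (a point): Pivot axis of the turnbutton, fixed to the rail at rail x = -20, y = +50, 41 mm above the table.
- tray_empty: Empty square steel tray, fixed, 110 x 110 outside, 40 high, walls and floor 4 thick; origin: centre of the underside, x and y along its sides. Target for the holder.
- tray_full: Same tray, fixed, full of four lidded jam jars (54 high above the table). Not to be used. May change places with the empty tray.
- cup: White cup, 72 diameter, 70 high, on the robot's side of the rail; origin: centre of underside. Bystander.
- jar: Glass jar, 60 diameter, 100 high, on the far side of the rail, about 95 to 120 from the open turnbutton; origin: centre of underside. Bystander.
- can: Plain metal can, 60 diameter, 95 high, on the far side of the rail about 115 to 125 mm from the track's middle; origin: centre of underside. Bystander.

How it is judged (in metres and radians):
On the way, in this order (a step that is already met when the one before it is completed fails the run):
1. the turnbutton is swung clear of the track (past 1.2 rad) (value of joint stop above 1.2 rad), for 0.1 s.
2. the holder has been slid into the gap at the open end, its foot still in the channel (x of holder in the frame of rail above -0.03 m and z of holder in the frame of rail below 0.036 m and y of holder in the frame of rail between -0.008 and 0.008 m).
3. the holder is lifted clear of the rail (z of holder in the frame of rail above 0.055 m), for 0.1 s.
At the end, for the whole second after the job is handed in: The holder stands upright (within 0.12 rad) and at rest on the floor of the empty tray, within its walls; the turnbutton is shut (joint below 0.15 rad); the other holder is still on the rail within 25 mm of where it was (x of holder in the frame of tray_empty between -0.042 and 0.042 m and y of holder in the frame of tray_empty between -0.042 and 0.042 m and z of holder in the frame of tray_empty below 0.01 m and angle between holder's own z axis and vertical below 0.12 rad and linear speed of holder below 0.02 m/s and value of joint stop below 0.15 rad and distance of neighbour from where it was at the start of the episode below 0.025 m and angle between neighbour's own z axis and vertical below 0.2 rad); the robot touches nothing.
It fails at once if the other holder is pushed more than 25 mm or tipped (distance of neighbour from where it was at the start of the episode above 0.025 m or angle between neighbour's own z axis and vertical above 0.35 rad).
It fails at once if the cup is pushed more than 25 mm or tipped (distance of cup from where it was at the start of the episode above 0.025 m or angle between cup's own z axis and vertical above 0.35 rad).
It fails at once if the jar is pushed more than 25 mm or tipped (distance of jar from where it was at the start of the episode above 0.025 m or angle between jar's own z axis and vertical above 0.35 rad).
It fails at once if the can is pushed more than 25 mm or tipped (distance of can from where it was at the start of the episode above 0.025 m or angle between can's own z axis and vertical above 0.35 rad).
It fails at once if the full tray or its jars are struck (over 5 N) (contact force between tray_full and anything else above 5 N).
It also fails if it takes over 64 s, if anything falls off the work surface, if the arm or the gripper's body presses on something with over 40 N, if the wrist force passes 120 N, or if a joint passes its speed limit or range.

ROBOT

A 7-joint arm with a two-finger parallel gripper is mounted at the origin on the work surface. World frame = base frame: x ahead of the robot, y to its left, z up, the work surface at z = 0. Lengths are in mm, angles in rad, forces in N, time in s.
With the tool pointing down it reaches from about 425 to 950 mm from the base axis. Payload 4.7 kg.
Tool frame: the origin (TCP) lies midway between the tips of the shut fingers; the grasp point (between the pads) lies robot.grip_point_offset behind it (robot.grip_point_offset is the distance from the TCP to the grasp point, in mm); z points along the fingers, y is the line along which they close (so a half turn about z gives the same grasp; the last joint's range is limited). The gripper opens to 87 mm and grips with 3 to 60 N. Pads are 19 mm wide; open, the fingers measure 117 mm over their backs; the gripper's body (75 mm by 190 mm) begins 51 mm behind the grasp point.
Start: joints at [1.087, 0.469, -0.049, 1.532, 0.024, 1.141, -0.082], TCP at [296.563, -606.382, 222.573] pointing down, gripper open.
Joint ranges: [-2.59, 2.59], [-0.33, 1.99], [-1.39, 1.29], [0.1, 2.45], [-1.04, 4.18], [0.21, 1.99], [-2.66, 2.66]. Speed limits (rad/s): [2.57, 2.57, 3.14, 3.14, 3.14, 3.14, 3.14].

INTERFACE

Orientations are given as a 3x3 rotation matrix whose columns are the frame's x, y, z axes.
In Python, from rig import robot gives the robot as it stands.
- The arm moves only by the tool creep_tool, called as name(argument=value, ...), one argument or row to a line, values as JSON. Schema: {"type":"object","properties":{"ticks":{"type":"object","properties":{"plan":{"type":"array","items":{"type":"array","items":{"type":"number"},"minItems":7,"maxItems":7},"minItems":1,"maxItems":20}},"additionalProperties":false,"required":["plan"]},"squeeze":{"type":"number"},"only":{"type":"string"},"quiet":{"type":"boolean"},"lines":{"type":"string"}},"required":["ticks"],"additionalProperties":false}. ticks is an object whose key "plan" holds a list of rows, 1 to 20 of them, each of 7 numbers: dx, dy, dz in shares of the most that a row can go, 1 being 50 mm, then a rotation vector rx, ry, rz in units of 0.05 rad, then the opening from 0.0 (shut) to 1.0 (fully open); each row shifts and turns the commanded pose from where the row before left it, along the tool's axes as they then stand; what a row does not reach is not made up. A row lasts 1/10 s, in which the tool goes at most 50 mm and 0.15 rad, less where a joint would pass 70% of its speed; a pose out of reach is approached as far as the arm can. The fingers move at their own pace and stop on an object; squeeze is the grip in N (left out, the last holds). Time passes only in rows, so rows that do not move let the fingers close. The tool returns the time, the measured TCP pose, the force, the opening and the grip force at its end. only (a regular expression) keeps the lines of the reply that match it, lines (a string "A,B") keeps lines A to B, and quiet returns only ok. Input that does not fit is refused with a message, and nothing moves.
- robot.observe(): the state, without advancing time (a new reading comes with each control period).
- robot.capture(name): name is "scene" or "top"; returns the picture (420x560x3 uint8, blue, green, red); there is no depth.
- robot.get_calibration(name): a dict with "camera_matrix" (3x3 intrinsics, pixels), "extrinsics" (4x4, takes a point from world to camera coordinates). Camera axes: x right, y down, z forward; pixel columns grow to the right and rows downward; lengths in mm; the calibration is good to about 2 mm. A picture is of the moment at which its call begins. get_calibration takes no time and is no camera call.
- robot.sign_off(): hands the job in; it is judged then, once.
The state is a dict: "time": time; "joint_positions": joint angles; "joint_velocities": joint speeds; "joint_torque": joint torques, N m; "tcp_pos": TCP position; "tool_rot": TCP orientation; "force": force on the tool from outside, world axes, zero at the start; "moment": the same for the moment, N m; "grip_width": opening from 0.0 (shut) to 1.0 (fully open); "grasp_force": force on a finger pad.
Only numpy, scipy, OpenCV 4.12 (cv2) and the standard library are available. Lean on these libraries where they do the work, as an engineer would, in place of code of your own. Each camera call takes 0.05 s, during which the arm holds its last target. There are 200 camera calls.

## Working session

There is one attempt and no reset: what is moved stays moved. The work goes in short steps, Python scripts to look and compute and a tool call to move; the robot and the scene stay as the last step left them, time stands still between calls to the robot, and variables do not carry over. Pictures are saved under pics/ and viewed, at most 10 in all, crops included, and the job is handed in when it is done.

```bash
mkdir -p pics; ls; python3 - <<'E'
from rig import robot
import cv2,numpy as np
for n in("scene","top"):
    cv2.imwrite(f"pics/{n}0.png",robot.capture(n)); c=robot.get_calibration(n); print(n,np.round(c["camera_matrix"],1).tolist(),np.round(c["extrinsics"],3).tolist())
o=robot.observe();print(robot.grip_point_offset,o["tcp_pos"],np.round(o["tool_rot"],3).tolist(),o["time"])
E
```

```text
pics
rig.py
scene [[404.8, 0.0, 284.2], [0.0, 404.8, 215.6], [0.0, 0.0, 1.0]] [[0.569, 0.822, -0.002, -321.251], [0.459, -0.32, -0.829, -199.015], [-0.682, 0.471, -0.56, 1277.688], [0.0, 0.0, 0.0, 1.0]]
top [[527.3, 0.0, 282.4], [0.0, 527.3, 210.1], [0.0, 0.0, 1.0]] [[0.029, -1.0, -0.006, -42.694], [-0.997, -0.028, -0.071, 579.298], [0.071, 0.008, -0.997, 1074.937], [0.0, 0.0, 0.0, 1.0]]
18.700000000000003 [ 296.2958162  -605.8919357   221.61370756] [[0.898, 0.439, -0.001], [0.439, -0.898, 0.002], [-0.0, -0.002, -1.0]] 0.1
```

View pics/scene0.png

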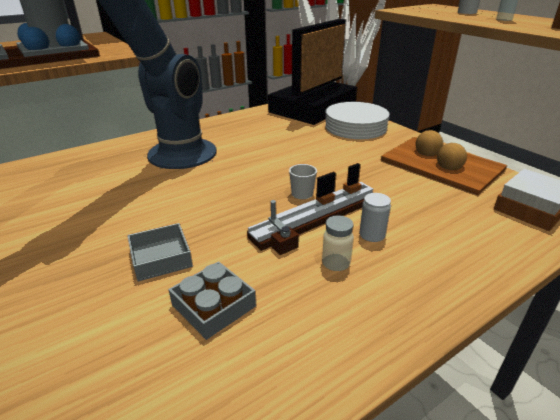

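View pics/top0.png

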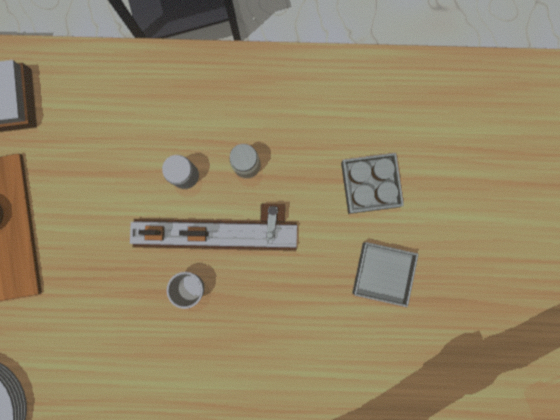

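The scene view shows the holder's board at (326,185), the neighbour's at (353,174) and the turnbutton post at (273,210). In the top view the rail runs from (131,233) to (297,237), its open end to the right. The empty tray is at (386,274) and the full one at (372,183). I'll crop in closer for measuring.

```bash
python3 - <<'E'
import cv2,numpy as np
t=cv2.imread("pics/top0.png");s=cv2.imread("pics/scene0.png")
a=cv2.resize(t[195:265,125:305],None,fx=4.4,fy=4.4,interpolation=cv2.INTER_CUBIC)
b=cv2.resize(s[155:285,240:400],None,fx=4.5,fy=4.5,interpolation=cv2.INTER_CUBIC)
cv2.imwrite("pics/topc.png",a);cv2.imwrite("pics/scenec.png",b)
E
```

```text
(no output)
```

View pics/topc.png

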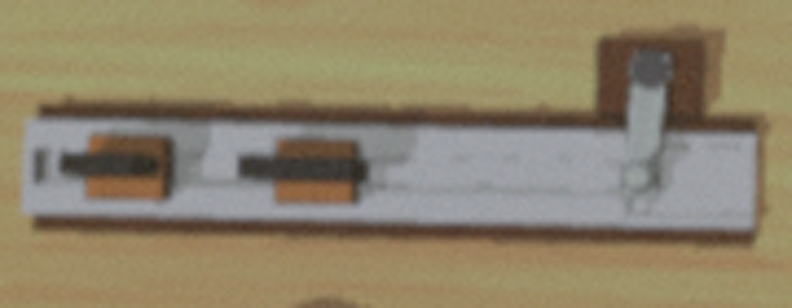

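View pics/scenec.png

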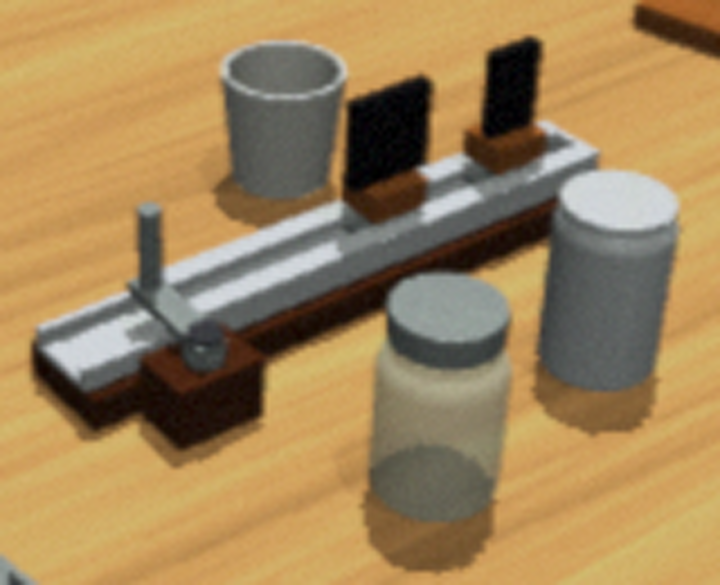

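The top crop shows the bar near-shut at about (645,120), with the post top at (637,176). The holder's board runs over x 240–368 and the neighbour's over 62–160. The scene crop has the post top at (149,206) and the holder board's top corners at (346,98) and (430,76).

```bash
cat > h.py <<'E'
import cv2,numpy as np
from rig import robot
C={n:robot.get_calibration(n) for n in("scene","top")}
def P(n):
    c=C[n];return np.array(c["camera_matrix"])@np.array(c["extrinsics"])[:3]
def ray(n,uv,z):
    M=P(n);H=np.c_[M[:,0],M[:,1],M[:,2]*z+M[:,3]]
    p=np.linalg.solve(H,[uv[0],uv[1],1]);return np.r_[p[:2]/p[2],z]
def tri(us,ut):
    X=cv2.triangulatePoints(P("scene"),P("top"),np.array(us,float).reshape(2,1),np.array(ut,float).reshape(2,1));return (X[:3]/X[3]).ravel()
def blob(m):
    n,l,s,c=cv2.connectedComponentsWithStats(m.astype(np.uint8));return [(s[i].tolist(),c[i].round(1).tolist(),l==i) for i in range(1,n) if s[i,4]>25]
E
cat > m.py <<'E'
from h import *
np.set_printoptions(precision=1,suppress=True)
t=cv2.imread("pics/top0.png");s=cv2.imread("pics/scene0.png")
tc=lambda x,y:(125+(x+.5)/4.4-.5,195+(y+.5)/4.4-.5); sc=lambda x,y:(240+(x+.5)/4.5-.5,155+(y+.5)/4.5-.5)
print("post",tri(sc(149,206),tc(637,176)))
print("pivot",tri(sc(205,330),tc(651,66)))
hs=cv2.cvtColor(t,cv2.COLOR_BGR2HSV)
m=(hs[...,1]<45)&(hs[...,2]>120); m[:190]=0;m[265:]=0;m[:,:120]=0;m[:,310:]=0
b=max(blob(m),key=lambda q:q[0][4]); ys,xs=np.nonzero(b[2]);r=cv2.minAreaRect(np.c_[xs,ys].astype(np.float32));print("rail",r)
for p in cv2.boxPoints(r):print(p,ray("top",p,38))
for q in blob((t[190:265].max(2)<70)): print("darktop",q[:2])
for q in blob((s[155:230,290:380].max(2)<45)):
    print("darkscene",q[:2])
for a,b_ in((sc(388,87),tc(304,170)),(sc(512,47),tc(110,165))):print("boardtop",tri(a,b_),ray("top",b_,110))
for a in((346,98),(430,76),(346,185),(428,165)):print(ray("scene",sc(*a),110))
m=(hs[...,1]<70);m[:150]=0;m[320:]=0;m[:,:335]=0;m[:,425:]=0
for q in blob(m):
    ys,xs=np.nonzero(q[2]);r=cv2.minAreaRect(np.c_[xs,ys].astype(np.float32));print("tray",q[:2],r,ray("top",r[0],40));bp=[ray("top",p,40)[:2] for p in cv2.boxPoints(r)];print(np.array(bp))
E
python3 m.py
```

```text
post [526.8  -3.2  92.2]
pivot [578.3  -6.8  51.6]
rail ((213.0, 230.0), (32.0, 166.0), 90.0)
[130. 214.] [562.3 285.2  38. ]
[296. 214.] [571.8 -54.4  38. ]
[296. 246.] [506.6 -56.1  38. ]
[130. 246.] [497. 282.  38.]
darktop ([25, 0, 12, 75, 144], [30.8, 37.8])
darktop ([0, 16, 4, 18, 46], [0.9, 24.2])
darktop ([140, 40, 21, 5, 73], [150.7, 41.9])
darktop ([180, 41, 28, 6, 113], [194.5, 42.8])
darkscene ([57, 9, 13, 22, 197], [63.1, 19.3])
darkscene ([27, 18, 18, 25, 335], [35.5, 29.6])
darkscene ([43, 47, 30, 13, 125], [59.3, 54.1])
darkscene ([7, 60, 35, 15, 131], [23.9, 69.0])
boardtop [525.5 141.  111.1] [525.  140.5 110. ]
boardtop [525.4 225.7 108.9] [524.8 224.6 110. ]
[521.4 118.8 110. ]
[527.6 168.9 110. ]
[587.6  66.2 110. ]
[595.4 109.4 110. ]
tray ([341, 153, 63, 61, 3036], [372.1, 182.6]) ((371.9442443847656, 182.57247924804688), (55.18471145629883, 57.081687927246094), 82.56858825683594) [ 640.5 -207.9   40. ]
[[ 687.5 -141.8]
 [ 706.  -257.6]
 [ 593.7 -273.6]
 [ 575.4 -158.6]]
tray ([352, 242, 67, 65, 3161], [385.2, 273.9]) ((385.0225524902344, 273.8962097167969), (57.780860900878906, 55.52910614013672), 12.264772415161133) [ 455.5 -237.4   40. ]
[[ 411.5 -169.3]
 [ 521.3 -191.1]
 [ 499.8 -305.8]
 [ 390.3 -283.2]]
```

```bash
cat > m2.py <<'E'
from h import *
np.set_printoptions(precision=1,suppress=True)
t=cv2.imread("pics/top0.png");s=cv2.imread("pics/scene0.png")
hs=cv2.cvtColor(t,cv2.COLOR_BGR2HSV)
# rail edges: per-column extents of the bright low-sat band
g=((hs[...,1]<60)&(hs[...,2]>110)).astype(np.uint8)
E=[]
for c in list(range(140,255,3))+list(range(284,295,2)):
    b=hs[205:260,c,1].astype(float)
    k=np.nonzero(g[205:260,c])[0]+205
    if len(k)>8:E.append((c,k.min(),k.max()))
E=np.array(E,float)
for j in(1,2):
    p=np.polyfit(E[:,0],E[:,j],1);r=E[:,j]-np.polyval(p,E[:,0]);k=abs(r)<1.5;p=np.polyfit(E[k,0],E[k,j]+(-.5 if j==1 else .5),1)
    print("edge",p,k.sum(),[ray("top",(c,np.polyval(p,c)),38) for c in(140,290)])
row=hs[235,285:305];print("end sat",row[:,1],row[:,2]); print(hs[235,122:142,1:].tolist())
for q in blob(t.max(2)<80):
    if 210<q[1][1]<250 and 140<q[1][0]<280:
        ys,xs=np.nonzero(q[2]);w=np.array([ray("top",(x,y),110)[:2] for x,y in zip(xs,ys)]);u,S,v=np.linalg.svd(w-w.mean(0));print(q[:2],w.mean(0),w.min(0),w.max(0),v[0])
E
python3 m2.py
```

```text
edge [  0.  219.1] 34 [array([547. , 263.9,  38. ]), array([550. , -42.7,  38. ])]
edge [  0.  241.1] 34 [array([501.9, 261.8,  38. ]), array([504.7, -44. ,  38. ])]
end sat [12 13 11 12 12 12 14 12 11  8 10 19 74 93 83 81 87 83 77 79] [166 163 167 168 166 169 167 167 166 164 161 146 128 137 156 161 159 156
 156 161]
[[92, 161], [89, 160], [94, 158], [97, 157], [86, 161], [94, 158], [92, 156], [72, 163], [18, 158], [8, 162], [9, 135], [5, 95], [8, 101], [4, 126], [7, 141], [9, 149], [7, 145], [4, 134], [2, 124], [4, 118]]
([276, 214, 9, 10, 32], [279.1, 220.8]) [553.4 -21.3] [548.9 -30.7] [566.2 -15.4] [-0.6 -0.8]
([139, 227, 25, 12, 121], [152.2, 232.0]) [525.2 219.8] [514.3 198.6] [535.2 245. ] [-0.  1.]
([180, 230, 28, 7, 135], [194.2, 232.9]) [525.6 139.6] [520.4 115.1] [531.8 166.8] [ 0. -1.]
```

Rail origin is about (527.3,-26.4), with rail x pointing along world -y (0.5° off). The post is at (527,-3), joint about 0.06, and the open post position is about (577,44). The empty tray is at (455.5,-237). First I turn the tool, then travel to the post.

The rows are not in the units I measure in: shifts go in shares of 50 mm and turns go in units of 0.05 rad. I convert before sending: 43 mm is 0.86, 16.5 mm is 0.33, -0.141 rad is -2.82.

creep_tool(
  ticks={"plan": [[0, 0, 0, 0, 0, -2.82, 0.4], [0, 0, 0, 0, 0, -2.82, 0.4], [0, 0, 0, 0, 0, -2.82, 0.4], [0, 0, 0, 0, 0, -2.82, 0.4], [0, 0, 0, 0, 0, -2.82, 0.4], [0, 0, 0, 0, 0, -2.82, 0.4], [0, 0, 0, 0, 0, -2.82, 0.4], [0, 0, 0, 0, 0, -2.82, 0.4], [0.86, 0.33, 0, 0, 0, 0, 0.4], [0.86, 0.33, 0, 0, 0, 0, 0.4], [0.86, 0.33, 0, 0, 0, 0, 0.4], [0.86, 0.33, 0, 0, 0, 0, 0.4], [0.86, 0.33, 0, 0, 0, 0, 0.4], [0.86, 0.33, 0, 0, 0, 0, 0.4], [0.86, 0.33, 0, 0, 0, 0, 0.4], [0.86, 0.33, 0, 0, 0, 0, 0.4], [0.86, 0.33, 0, 0, 0, 0, 0.4], [0.86, 0.33, 0, 0, 0, 0, 0.4], [0.86, 0.33, 0, 0, 0, 0, 0.4]]},
  squeeze=15,
)

```text
time: 2.0
tcp_pos: [472.4, -129.5, 222.5]
tool_rot: [[-0.012, 1.0, -0.0], [1.0, 0.012, -0.0], [-0.0, -0.0, -1.0]]
force: [1.8, -0.8, -0.2]
grip_width: 0.4
grasp_force: 0.0
```

Scaled: 35 mm is 0.7, 42 mm is 0.84.

creep_tool(
  ticks={"plan": [[0.84, 0.37, 0, 0, 0, 0, 0.4], [0.84, 0.37, 0, 0, 0, 0, 0.4], [0.83, 0.37, 0, 0, 0, 0, 0.4], [0, 0, 0.7, 0, 0, 0, 0.4], [0, 0, 0.7, 0, 0, 0, 0.4], [0, 0, 0.4, 0, 0, 0, 0.4], [0, 0, 0, 0, 0, 0, 0.4], [0, 0, 0, 0, 0, 0, 0.4]]},
  squeeze=15,
)

```text
time: 2.8
tcp_pos: [526.5, -5.0, 132.8]
tool_rot: [[-0.012, 1.0, -0.0], [1.0, 0.012, 0.0], [0.0, -0.0, -1.0]]
force: [-0.7, 0.2, 0.1]
grip_width: 0.403
grasp_force: 0.0
```

```bash
python3 - <<'E'
from h import *
t=robot.capture("top");s=robot.capture("scene")
cv2.imwrite("pics/a.png",np.hstack([cv2.resize(t[170:280,200:320],(480,440)),cv2.resize(s[150:260,240:320],(320,440))]))
E
```

```text
(no output)
```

View pics/a.png

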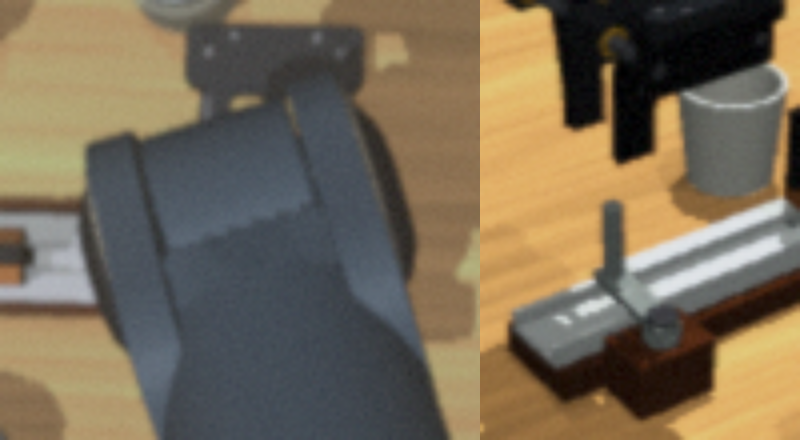

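The fingertips at (583,122) and (632,157) straddle the post top at (612,205), and the post lies directly below them. I descend and grip.

creep_tool(
  ticks={"plan": [[0.04, 0, 0.5, 0, 0, 0, 0.4], [0, 0, 0.5, 0, 0, 0, 0.4], [0, 0, 0.48, 0, 0, 0, 0.4], [0, 0, 0, 0, 0, 0, 0.4], [0, 0, 0, 0, 0, 0, 0], [0, 0, 0, 0, 0, 0, 0], [0, 0, 0, 0, 0, 0, 0], [0, 0, 0, 0, 0, 0, 0], [0, 0, 0, 0, 0, 0, 0]]},
  squeeze=15,
)

```text
time: 3.8
tcp_pos: [527.4, -3.1, 59.6]
tool_rot: [[-0.012, 1.0, 0.002], [1.0, 0.012, -0.0], [-0.0, 0.002, -1.0]]
force: [0.4, -1.6, 4.0]
grip_width: 0.133
grasp_force: 15.0
```

Scaled: 7.4 mm is 0.148, 7.3 mm is 0.146.

creep_tool(
  ticks={"plan": [[0.148, 0.024, 0, 0, 0, 0, 0], [0.144, 0.046, 0, 0, 0, 0, 0], [0.134, 0.066, 0, 0, 0, 0, 0], [0.124, 0.086, 0, 0, 0, 0, 0], [0.11, 0.104, 0, 0, 0, 0, 0], [0.094, 0.118, 0, 0, 0, 0, 0], [0.074, 0.13, 0, 0, 0, 0, 0], [0.054, 0.14, 0, 0, 0, 0, 0], [0.034, 0.146, 0, 0, 0, 0, 0], [0.01, 0.138, 0, 0, 0, 0, 0], [0, 0, 0, 0, 0, 0, 0], [0, 0, 0, 0, 0, 0, 0]]},
  squeeze=15,
)

```text
time: 5.0
tcp_pos: [575.0, 46.9, 58.6]
tool_rot: [[-0.013, 1.0, -0.001], [1.0, 0.013, 0.003], [0.003, -0.001, -1.0]]
force: [-1.1, 5.1, 0.8]
grip_width: 0.13
grasp_force: 15.0
```

Scaled: 2 mm is 0.04, -1 mm is -0.02.

creep_tool(
  ticks={"plan": [[-0.02, 0.04, 0, 0, 0, 0, 0], [0, 0.04, 0, 0, 0, 0, 0], [0, 0, 0, 0, 0, 0, 0]]},
  squeeze=15,
)

```text
time: 5.3
tcp_pos: [577.0, 46.7, 58.5]
tool_rot: [[-0.014, 1.0, -0.005], [1.0, 0.014, 0.004], [0.004, -0.005, -1.0]]
force: [-5.9, 5.9, 4.8]
grip_width: 0.131
grasp_force: 15.0
```

Scaled: -17 mm is -0.34, -45 mm is -0.9.

creep_tool(
  ticks={"plan": [[0, 0, 0, 0, 0, 0, 0.4], [0, 0, 0, 0, 0, 0, 0.4], [0, 0, 0, 0, 0, 0, 0.4], [0, 0, -0.8, 0, 0, 0, 0.4], [0, 0, -0.9, 0, 0, 0, 0.4], [0.63, -0.34, 0, 0, 0, 0, 0.4], [0.63, -0.34, 0, 0, 0, 0, 0.4], [0.62, -0.34, 0, 0, 0, 0, 0.4], [0, 0, 0, 0, 0, 0, 0.4], [0, 0, 0, 0, 0, 0, 0.4]]},
  squeeze=15,
)

```text
time: 6.3
tcp_pos: [527.6, 136.4, 143.8]
tool_rot: [[-0.013, 1.0, 0.001], [1.0, 0.013, -0.001], [-0.001, 0.001, -1.0]]
force: [-0.3, 0.5, 0.1]
grip_width: 0.402
grasp_force: 0.0
```

```bash
python3 - <<'E'
from h import *
s=robot.capture("scene")
cv2.imwrite("pics/b.png",cv2.resize(s[130:270,240:400],None,fx=4,fy=4,interpolation=cv2.INTER_CUBIC))
E
```

```text
(no output)
```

View pics/b.png

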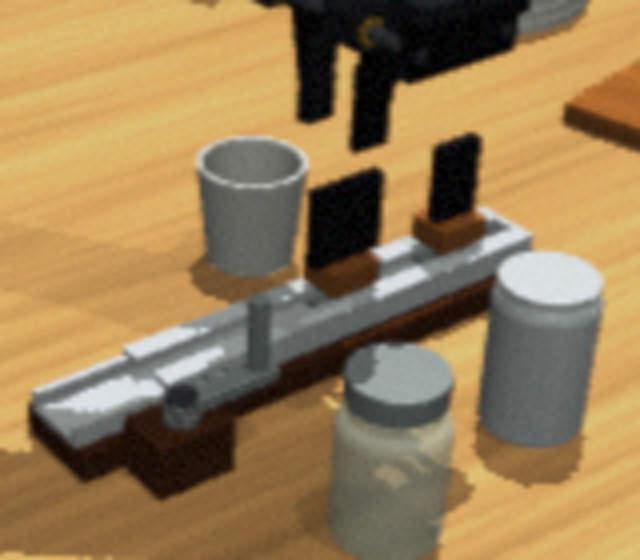

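The bar lies parallel to the rail, post at (258,330), and the fingers are above the board at (345,180). I descend and grip the board.

creep_tool(
  ticks={"plan": [[0.08, -0.04, 0, 0, 0, 0, 0.4], [0, 0, 0.5, 0, 0, 0, 0.4], [0, 0, 0.52, 0, 0, 0, 0.4], [0, 0, 0.5, 0, 0, 0, 0.4], [0, 0, 0, 0, 0, 0, 0.4], [0, 0, 0, 0, 0, 0, 0], [0, 0, 0, 0, 0, 0, 0], [0, 0, 0, 0, 0, 0, 0], [0, 0, 0, 0, 0, 0, 0], [0, 0, 0, 0, 0, 0, 0]]},
  squeeze=20,
)

```text
time: 7.35
tcp_pos: [526.2, 140.4, 68.6]
tool_rot: [[-0.012, 1.0, 0.002], [1.0, 0.012, 0.0], [0.0, 0.002, -1.0]]
force: [-0.1, -0.6, 3.8]
grip_width: 0.108
grasp_force: 20.0
```

Scaled: -15 mm is -0.3, -12 mm is -0.24.

creep_tool(
  ticks={"plan": [[-0.1, 0, 0, 0, 0, 0, 0], [-0.24, 0, 0, 0, 0, 0, 0], [-0.3, 0, 0, 0, 0, 0, 0], [-0.3, 0, 0, 0, 0, 0, 0], [-0.3, 0, 0, 0, 0, 0, 0], [-0.3, 0, 0, 0, 0, 0, 0]]},
  squeeze=20,
)

```text
time: 7.95
tcp_pos: [527.5, 63.2, 68.5]
tool_rot: [[-0.012, 1.0, 0.003], [1.0, 0.012, 0.002], [0.002, 0.003, -1.0]]
force: [-0.0, 4.0, 6.7]
grip_width: 0.111
grasp_force: 20.0
```

creep_tool(
  ticks={"plan": [[-0.3, 0, 0, 0, 0, 0, 0], [-0.3, 0, 0, 0, 0, 0, 0], [-0.3, 0, 0, 0, 0, 0, 0], [-0.3, 0, 0, 0, 0, 0, 0], [-0.24, 0, 0, 0, 0, 0, 0], [0, 0, 0, 0, 0, 0, 0]]},
  squeeze=20,
)

```text
time: 8.55
tcp_pos: [528.2, -11.2, 68.4]
tool_rot: [[-0.009, 1.0, 0.002], [1.0, 0.009, -0.001], [-0.001, 0.002, -1.0]]
force: [0.2, 0.5, 8.1]
grip_width: 0.112
grasp_force: 20.0
```

Scaled: -8 mm is -0.16, -7 mm is -0.14.

creep_tool(
  ticks={"plan": [[-0.16, 0, 0, 0, 0, 0, 0], [-0.14, 0, 0, 0, 0, 0, 0], [0, 0, 0, 0, 0, 0, 0], [0, 0, 0, 0, 0, 0, 0]]},
  squeeze=20,
)

```text
time: 8.95
tcp_pos: [528.2, -24.5, 68.5]
tool_rot: [[-0.011, 1.0, 0.002], [1.0, 0.011, 0.0], [0.0, 0.002, -1.0]]
force: [0.8, 2.8, 7.2]
grip_width: 0.111
grasp_force: 20.0
```

```bash
python3 - <<'E'
from h import *
s=robot.capture("scene")
cv2.imwrite("pics/c.png",cv2.resize(s[130:270,240:400],None,fx=4,fy=4,interpolation=cv2.INTER_CUBIC))
E
```

```text
(no output)
```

View pics/c.png

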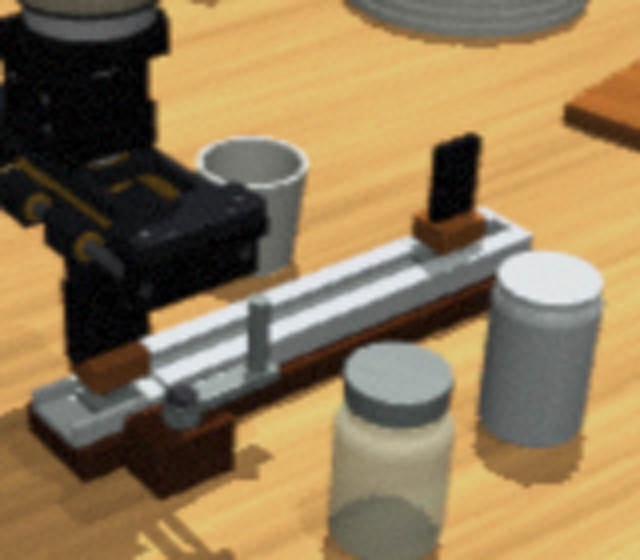

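The shoe at (115,367) is beyond the lip end, in the gap. The turnbutton is still open and the neighbour is undisturbed. I lift.

creep_tool(
  ticks={"plan": [[0, 0, -0.08, 0, 0, 0, 0], [0, 0, -0.12, 0, 0, 0, 0], [0, 0, 0, 0, 0, 0, 0]]},
  squeeze=20,
)

```text
time: 9.3
tcp_pos: [527.2, -25.0, 77.8]
tool_rot: [[-0.011, 1.0, -0.0], [1.0, 0.011, -0.001], [-0.001, -0.0, -1.0]]
force: [-0.7, -0.5, -0.6]
grip_width: 0.117
grasp_force: 20.0
```

creep_tool(
  ticks={"plan": [[0, 0, -0.3, 0, 0, 0, 0], [0, 0, -0.5, 0, 0, 0, 0], [0, 0, -0.5, 0, 0, 0, 0], [0, 0, 0, 0, 0, 0, 0], [0, 0, 0, 0, 0, 0, 0]]},
  squeeze=20,
)

```text
time: 9.8
tcp_pos: [527.4, -24.1, 143.1]
tool_rot: [[-0.012, 1.0, 0.001], [1.0, 0.012, -0.001], [-0.001, 0.001, -1.0]]
force: [-0.9, -0.8, -1.6]
grip_width: 0.114
grasp_force: 20.0
```

Scaled: -7 mm is -0.14, -32 mm is -0.64.

creep_tool(
  ticks={"plan": [[-0.4, -0.14, 0, 0, 0, 0, 0], [-0.64, -0.224, 0, 0, 0, 0, 0], [-0.64, -0.224, 0, 0, 0, 0, 0], [-0.64, -0.224, 0, 0, 0, 0, 0], [-0.64, -0.224, 0, 0, 0, 0, 0], [-0.64, -0.224, 0, 0, 0, 0, 0], [-0.64, -0.224, 0, 0, 0, 0, 0], [0, 0, 0, 0, 0, 0, 0], [0, 0, 0, 0, 0, 0, 0]]},
  squeeze=20,
)

```text
time: 10.7
tcp_pos: [454.6, -237.0, 141.4]
tool_rot: [[-0.01, 1.0, -0.002], [1.0, 0.01, 0.001], [0.001, -0.002, -1.0]]
force: [0.5, 0.4, -2.0]
grip_width: 0.115
grasp_force: 20.0
```

```bash
python3 - <<'E'
from h import *
s=cv2.imread("pics/scene0.png")
M=P("scene")
for p in((411.5,-169.3,40),(521.3,-191.1,40),(499.8,-305.8,40),(390.3,-283.2,40)):
    q=M@[*p,1];q=q[:2]/q[2];print(q.round(1));cv2.circle(s,tuple(int(round(v*8)) for v in q),8,(0,0,255),-1,0,3)
n=robot.capture("scene")
f=lambda a:cv2.resize(a[170:290,110:210],None,fx=4,fy=4,interpolation=cv2.INTER_CUBIC)
cv2.imwrite("pics/d.png",np.hstack([f(s),f(n)]))
E
```

```text
[181.9 220.6]
[193.5 249.8]
[132.9 265.6]
[127.2 233.4]
```

View pics/d.png

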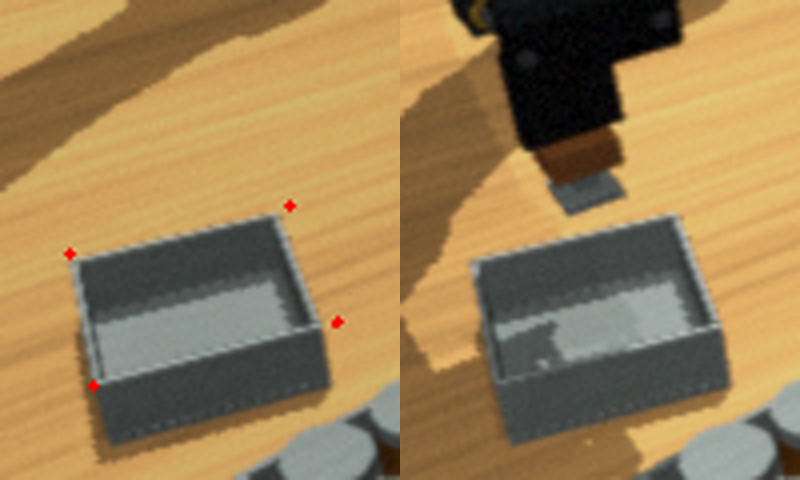

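The rim corners in the scene at (72,262), (278,216), (320,325) and (98,380) agree with the top-view tray to about 3 mm. The held holder hangs upright above the tray centre. I lower it.

creep_tool(
  ticks={"plan": [[-0.04, 0, 0.4, 0, 0, 0, 0], [0, 0, 0.5, 0, 0, 0, 0], [0, 0, 0.5, 0, 0, 0, 0], [0, 0, 0.24, 0, 0, 0, 0], [0, 0, 0.12, 0, 0, 0, 0], [0, 0, 0.04, 0, 0, 0, 0], [0, 0, 0, 0, 0, 0, 0]]},
  squeeze=20,
)

```text
time: 11.45
tcp_pos: [456.5, -238.5, 53.1]
tool_rot: [[-0.013, 1.0, 0.001], [1.0, 0.013, -0.0], [-0.0, 0.001, -1.0]]
force: [0.5, -0.0, -1.5]
grip_width: 0.114
grasp_force: 20.0
```

creep_tool(
  ticks={"plan": [[0, 0, 0.03, 0, 0, 0, 0], [0, 0, 0.02, 0, 0, 0, 0], [0, 0, 0, 0, 0, 0, 0]]},
  squeeze=20,
)

```text
time: 11.75
tcp_pos: [456.0, -238.8, 50.4]
tool_rot: [[-0.012, 1.0, 0.001], [1.0, 0.012, -0.0], [-0.001, 0.001, -1.0]]
force: [0.1, 0.2, -2.1]
grip_width: 0.114
grasp_force: 20.0
```

creep_tool(
  ticks={"plan": [[0, 0, 0.02, 0, 0, 0, 0], [0, 0, 0.02, 0, 0, 0, 0], [0, 0, 0, 0, 0, 0, 0]]},
  squeeze=20,
)

```text
time: 12.05
tcp_pos: [456.0, -238.8, 48.5]
tool_rot: [[-0.012, 1.0, 0.0], [1.0, 0.012, -0.0], [-0.0, 0.0, -1.0]]
force: [-0.9, 0.6, 3.1]
grip_width: 0.118
grasp_force: 20.0
```

creep_tool(
  ticks={"plan": [[0, 0, 0.02, 0, 0, 0, 0], [0, 0, 0, 0, 0, 0, 0]]},
  squeeze=20,
)

```text
time: 12.25
tcp_pos: [456.0, -238.8, 48.4]
tool_rot: [[-0.012, 1.0, -0.0], [1.0, 0.012, -0.001], [-0.001, -0.0, -1.0]]
force: [-3.9, 0.8, 12.2]
grip_width: 0.114
grasp_force: 20.0
```

Contact made. I release, rise and return to above the post.

creep_tool(
  ticks={"plan": [[0, 0, -0.02, 0, 0, 0, 0], [0, 0, 0, 0, 0, 0, 0.4], [0, 0, 0, 0, 0, 0, 0.4], [0, 0, 0, 0, 0, 0, 0.4], [0, 0, -0.4, 0, 0, 0, 0.4], [0, 0, -0.7, 0, 0, 0, 0.4], [0, 0, -0.8, 0, 0, 0, 0.4], [0, 0, 0, 0, 0, 0, 0.4]]},
  squeeze=15,
)

```text
time: 13.05
tcp_pos: [459.5, -239.7, 147.8]
tool_rot: [[-0.012, 1.0, 0.009], [1.0, 0.012, -0.005], [-0.005, 0.009, -1.0]]
force: [-0.2, 0.3, 0.4]
grip_width: 0.399
grasp_force: 0.0
```

creep_tool(
  ticks={"plan": [[0.8, 0.354, 0, 0, 0, 0, 0.4], [0.8, 0.354, 0, 0, 0, 0, 0.4], [0.8, 0.354, 0, 0, 0, 0, 0.4], [0.8, 0.354, 0, 0, 0, 0, 0.4], [0.8, 0.354, 0, 0, 0, 0, 0.4], [0.8, 0.354, 0, 0, 0, 0, 0.4], [0.84, 0.354, 0, 0, 0, 0, 0.4], [0, 0, 0, 0, 0, 0, 0.4], [0, 0, 0, 0, 0, 0, 0.4]]},
  squeeze=15,
)

```text
time: 13.95
tcp_pos: [576.0, 46.2, 142.1]
tool_rot: [[-0.015, 1.0, -0.001], [1.0, 0.015, 0.0], [0.0, -0.001, -1.0]]
force: [-0.5, -0.2, -0.6]
grip_width: 0.395
grasp_force: 0.0
```

```bash
python3 - <<'E'
from h import *
s=robot.capture("scene")
cv2.imwrite("pics/e.png",cv2.resize(s[150:290,120:320],None,fx=4,fy=4,interpolation=cv2.INTER_CUBIC))
E
```

```text
(no output)
```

View pics/e.png

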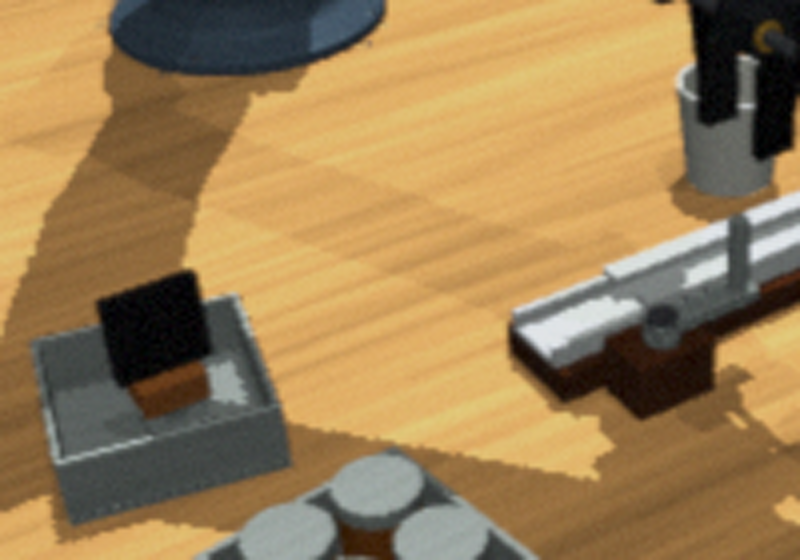

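The holder stands upright in the empty tray at (160,345). The fingers at (717,122) and (775,155) straddle the post top at (738,220). I grip the post.

Scaled: -2 mm is -0.04, 28 mm is 0.56.

creep_tool(
  ticks={"plan": [[-0.04, 0, 0.56, 0, 0, 0, 0.4], [0, 0, 0.56, 0, 0, 0, 0.4], [0, 0, 0.54, 0, 0, 0, 0.4], [0, 0, 0, 0, 0, 0, 0.4], [0, 0, 0, 0, 0, 0, 0], [0, 0, 0, 0, 0, 0, 0], [0, 0, 0, 0, 0, 0, 0], [0, 0, 0, 0, 0, 0, 0], [0, 0, 0, 0, 0, 0, 0]]},
  squeeze=15,
)

```text
time: 14.9
tcp_pos: [577.0, 42.8, 61.2]
tool_rot: [[-0.012, 1.0, 0.002], [1.0, 0.012, -0.0], [-0.0, 0.002, -1.0]]
force: [-0.1, -0.6, 4.4]
grip_width: 0.133
grasp_force: 15.0
```

Scaled: -6.5 mm is -0.13, -7.4 mm is -0.148.

creep_tool(
  ticks={"plan": [[-0.01, -0.13, 0, 0, 0, 0, 0], [-0.034, -0.146, 0, 0, 0, 0, 0], [-0.054, -0.14, 0, 0, 0, 0, 0], [-0.074, -0.13, 0, 0, 0, 0, 0], [-0.094, -0.118, 0, 0, 0, 0, 0], [-0.11, -0.104, 0, 0, 0, 0, 0], [-0.124, -0.086, 0, 0, 0, 0, 0], [-0.134, -0.066, 0, 0, 0, 0, 0], [-0.144, -0.046, 0, 0, 0, 0, 0], [-0.148, -0.024, 0, 0, 0, 0, 0], [-0.08, 0, 0, 0, 0, 0, 0], [0, 0, 0, 0, 0, 0, 0], [0, 0, 0, 0, 0, 0, 0]]},
  squeeze=15,
)

```text
time: 16.2
tcp_pos: [527.3, -8.4, 60.8]
tool_rot: [[-0.012, 1.0, 0.001], [1.0, 0.012, -0.001], [-0.001, 0.001, -1.0]]
force: [1.9, 0.8, 8.0]
grip_width: 0.126
grasp_force: 15.0
```

Scaled: -2 mm is -0.04, -1.5 mm is -0.03.

creep_tool(
  ticks={"plan": [[-0.04, 0, 0, 0, 0, 0, 0], [-0.03, 0, 0, 0, 0, 0, 0], [0, 0, 0, 0, 0, 0, 0]]},
  squeeze=15,
)

```text
time: 16.5
tcp_pos: [527.3, -10.8, 60.8]
tool_rot: [[-0.012, 1.0, 0.001], [1.0, 0.012, 0.001], [0.001, 0.001, -1.0]]
force: [1.5, 3.0, 8.0]
grip_width: 0.129
grasp_force: 15.0
```

creep_tool(
  ticks={"plan": [[0.02, 0, 0, 0, 0, 0, 0], [0, 0, 0, 0, 0, 0, 0.4], [0, 0, 0, 0, 0, 0, 0.4], [0, 0, 0, 0, 0, 0, 0.4], [0, 0, -0.6, 0, 0, 0, 0.4], [0, 0, -0.9, 0, 0, 0, 0.4], [0, 0, -0.9, 0, 0, 0, 0.4], [0, 0, -0.7, 0, 0, 0, 0.4], [-0.9, -0.16, 0, 0, 0, 0, 0.4], [-0.9, -0.16, 0, 0, 0, 0, 0.4], [-0.9, -0.16, 0, 0, 0, 0, 0.4], [-0.9, -0.16, 0, 0, 0, 0, 0.4], [-0.9, -0.16, 0, 0, 0, 0, 0.4], [-0.9, -0.16, 0, 0, 0, 0, 0.4], [-0.9, -0.16, 0, 0, 0, 0, 0.4], [-0.9, -0.16, 0, 0, 0, 0, 0.4], [0, 0, 0, 0, 0, 0, 0.4], [0, 0, 0, 0, 0, 0, 0.4]]},
  squeeze=15,
)

```text
time: 18.3
tcp_pos: [466.3, -372.1, 213.8]
tool_rot: [[-0.009, 1.0, -0.002], [1.0, 0.009, 0.002], [0.002, -0.002, -1.0]]
force: [0.5, 1.1, -0.7]
grip_width: 0.402
grasp_force: 0.0
```

```bash
python3 - <<'E'
from h import *
t=robot.capture("top");s=robot.capture("scene")
cv2.imwrite("pics/f.png",np.vstack([cv2.resize(t[140:310,110:430],(640,340)),cv2.resize(s[150:280,120:400],(560,260))[:, :560] if 0 else cv2.copyMakeBorder(cv2.resize(s[150:280,120:400],(560,260)),0,0,0,80,0)]))
E
```

```text
(no output)
```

View pics/f.png

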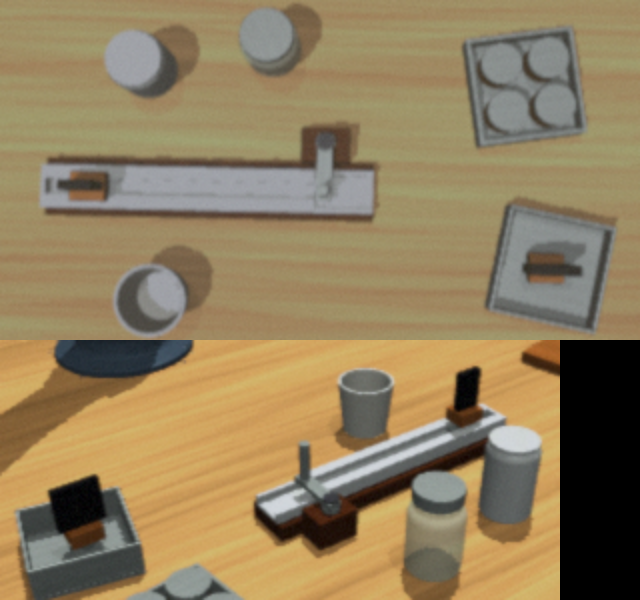

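Holder upright in the empty tray at (550,267). The bar is square across the track, pivot (325,140) to post (323,187). The neighbour, cup, jar, can and full tray are unmoved, and the arm is clear, so I hand in.

```bash
python3 -c "
from rig import robot
print(robot.sign_off())"
```

```text
the job is handed in; nothing more can be done
None
```

The job is handed in, at about 18 s of the 64 s allowed: in the last pictures the holder stands upright in the empty tray, the turnbutton is shut across the track, and everything else looks unmoved; the hand-in gave no verdict.

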